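Unlatch and open the long slide case

TASK

Open the longer of the two microscope-slide cases: pull its spring plunger knob up to free the cover, slide the cover all the way open towards the end with the bare deck, and let go so that the pin drops into the open slot. Leave the shorter case shut.

Things in the scene. Friction and masses are not known exactly. Their poses are not given: they have to be found in the camera images.
- long_case: The LONGER slide case: grey metal box fixed to the bench, 240 long (x) x 130 wide (y) x 45 mm high; the shorter is 170 mm long, else alike, same knob. Origin: centre of underside, z up. Flat aluminium cover (top 50 mm up) on the +x half opens towards -x, over a bare deck with a dark slot. Steel rails on the long edges: 55 mm high, inner faces 52 mm from the centre line.
- long_knob (a point): Centre of the longer case's black plunger knob: upright cylinder, 26 mm diameter, 28 mm tall (14 mm above and below this point), on a 12 mm stem. Pin seated, it is 80 mm above the bench, 30 mm above the cover top, on the case's centre line 5 mm to -x of its origin when shut. A nut 28 mm wide, up to 10 mm high, lies under it. Moves with knob and cover; axes as the case's.
- long_plunger (a joint): Lift of the long case's knob, m: 0 = pin seated, 0.016 = fully pulled. The spring pushes down with 5 N at 0, 9 N at 0.016. Lifted above 0.010 the pin is clear and the cover can slide. The cover carries the knob, so the knob, held up, can draw the cover along. Let go over the open slot, it drops to 0; between the holes the pin rides on the deck at about 0.010.
- long_cover (a joint): Travel of the long case's cover along the case's -x, m: 0 = shut, 0.095 = end stop. About 2 N of sliding resistance. The open slot takes the pin anywhere from about 0.077 to 0.095.
- short_cover (a joint): Travel of the shorter case's cover, m: 0 = shut. It is to stay shut.

How it is judged:
By the outcome, as a careful person would: the job done as asked, in the order asked, and still so for the second after the job is handed in, with the robot touching nothing.
It also fails if it takes over 32 s, if anything falls off the work surface, if the arm or the gripper's body presses on something with over 40 N, if the wrist force passes 120 N, or if a joint passes its speed limit or range.

ROBOT

A 6-joint arm with a two-finger parallel gripper is mounted at the origin on the work surface. World frame = base frame: x ahead of the robot, y to its left, z up, the work surface at z = 0. Lengths are in mm, angles in rad, forces in N, time in s.
With the tool pointing down it reaches from about 325 to 900 mm from the base axis. Payload 6.1 kg.
Tool frame: the origin (TCP) lies at the very end of the fingers, on their centre line; the grasp point (between the pads) lies 19 mm behind it; z points along the fingers, y is the direction in which the jaws open and shut (so a half turn about z gives the same grasp; the last joint's range is limited). The gripper opens to 87 mm and grips with 3 to 60 N. Pads are 19 mm wide; open, the fingers measure 117 mm over their backs; the gripper's body (75 mm by 190 mm) begins 51 mm behind the grasp point.
Start: joints at [-1.23, 0.22, 1.526, -0, 1.395, -0.126], TCP at [281.261, -558.129, 222.538] pointing down, gripper open.
Joint ranges: [-2.98, 2.98], [-0.91, 2.08], [0.09, 2.57], [-1.24, 4.39], [0.2, 2.65], [-2.68, 2.68]. Speed limits (rad/s): [2.57, 2.57, 3.01, 3.14, 3.14, 3.14].

INTERFACE

Orientations are given as a unit quaternion [x, y, z, w].
In Python, from rig import arm gives the robot as it stands.
- The arm moves only by the shell command python3 -m jog 'ROWS'. ROWS is JSON, a list of rows, each an object with "linear": the shift along the tool's x, y, z in m, a list of three; "angular": the turn, a rotation vector about the tool's x, y, z in rad, a list of three; "jaw": the closure, from 0 (fully open) to 1 (shut). A call has 1 to 5 rows; each row is the pose to reach, as a shift and turn from the pose commanded when the call began, along the tool's axes at that moment; what a row does not reach only later rows make up. A row lasts 1/10 s, in which the tool goes at most 50 mm and 8.59 degrees, less where a joint would pass 70% of its speed; a pose out of reach is approached as far as the arm can. A call with a gripper value outside its range is refused whole. The fingers move at their own pace and stop on an object; the grip force is fixed at half the most. Time passes only in rows, so rows that repeat a pose let the fingers close. It gives the time, the measured TCP pose, the force and the opening at its end, in the units of the state.
- arm.get_obs(): the state, without advancing time (a new reading comes with each control period).
- arm.camera(name): name is "side" or "top" or "wrist"; returns the picture (400x640x3 uint8, blue, green, red); there is no depth.
- arm.calibration(name): a dict with "intrinsics" (3x3 intrinsics, pixels), "k1" (the pictures are not rectified: a ray, as slopes to the right and down, at radius r is drawn at 1 + k1 r^2 times it, then the intrinsics apply), "extrinsics" (4x4, takes a point from camera to world coordinates); the wrist camera has in their place "hand_eye" (4x4, takes a point from camera to tool coordinates, whose origin is the TCP and whose axes are the flange's). Camera axes: x right, y down, z forward; pixel columns grow to the right and rows downward; lengths in mm; the calibration is good to about 2 mm. A picture is of the moment at which its call begins: read the wrist's pose just before it. calibration takes no time and is no camera call.
- arm.close_job(): hands the job in, once; it reports no verdict.
Trained networks look in the newest picture that a camera, given by its name, has taken for a name from the list of things; names that differ only in an ending like _2 or _b are one class to them, and where a whole thing is asked for, a point or a joint stands for the part that bears it (a point fixed in the world has none). Each returns a list of dicts, best first, with "confidence" (0 to 1); they miss things now and then, are a little off and sometimes report something else, mostly with a low value. They report only what shows in the picture. A call takes as long as a camera call.
- arm.boxes_of(name, camera): "centre" ([column, row] in pixels, amid what is visible of it).
- arm.landmark_of(name, camera): "centre" ([column, row] in pixels: a listed point, or the origin of a listed thing).
The state is a dict: "time": time; "joint_positions": joint angles; "qvel": joint speeds; "tau": joint torques, N m; "eef_pos": TCP position; "ee_rot": TCP orientation; "ft_force": force on the tool from outside, world axes, zero at the start; "torque": the same for the moment, N m; "gripper_width": opening from 0.0 (shut) to 1.0 (fully open).
Only numpy, scipy, OpenCV 4.12 (cv2) and the standard library are available. Lean on these libraries where they do the work, as an engineer would, in place of code of your own. Each camera call takes 0.05 s, during which the arm holds its last target.

## Working session

There is one attempt and no reset: what is moved stays moved. The work goes in short steps, Python scripts to look and compute and a shell command to move; the robot and the scene stay as the last step left them, time stands still between calls to the robot, and variables do not carry over. Pictures are saved under pics/ and viewed, and the job is handed in when it is done.

```bash
ls; mkdir -p pics; cat > h.py <<'E'
import numpy as np, cv2
from rig import arm
from scipy.spatial.transform import Rotation as R
def ray(cam,px,pose=None):
    c=arm.calibration(cam);K=np.array(c["intrinsics"]);k=c["k1"]
    d=cv2.undistortPoints(np.array([[px]],float),K,np.array([k,0,0,0,0.]))[0,0]
    d=np.array([d[0],d[1],1.])
    if cam=="wrist":
        T=np.eye(4);T[:3,:3]=R.from_quat(pose[1]).as_matrix();T[:3,3]=pose[0]
        E=T@np.array(c["hand_eye"])
    else: E=np.array(c["extrinsics"])
    return E[:3,3],E[:3,:3]@d
def onz(cam,px,z,pose=None):
    o,d=ray(cam,px,pose);return o+d*(z-o[2])/d[2]
def pose():
    s=arm.get_obs();return np.array(s["eef_pos"]),np.array(s["ee_rot"])
E
python3 - <<'E'
from h import *
s=arm.get_obs();print({k:np.round(v,3) for k,v in s.items()})
for c in ("top","side"):
    cv2.imwrite(f"pics/{c}0.png",arm.camera(c))
    for n in("long_case","long_knob","short_cover"):
        for f in (arm.landmark_of,arm.boxes_of):
            print(c,n,f.__name__,[(np.round(r["centre"],1),round(r["confidence"],2)) for r in f(n,c)])
E
```

```text
pics
{'time': np.float64(0.0), 'joint_positions': array([-1.23 ,  0.221,  1.528, -0.   ,  1.395, -0.126]), 'qvel': array([-0.001, -0.001,  0.   , -0.   , -0.001, -0.   ]), 'tau': array([-1.0000e-03, -4.9462e+01, -3.8738e+01,  7.0000e-02,  5.8000e-02,
       -0.0000e+00]), 'eef_pos': array([ 281.034, -557.547,  221.411]), 'ee_rot': array([ 0.973,  0.231, -0.   , -0.001]), 'ft_force': array([-0.111,  0.386,  0.118]), 'torque': array([ 0.084,  0.041, -0.019]), 'gripper_width': np.float64(1.0)}
top long_case call []
top long_case call [(array([235.8, 208.6]), 0.81)]
top long_knob call [(array([230.6, 210.2]), 0.64)]
top long_knob call [(array([230.7, 212.6]), 0.57), (array([236.2, 181.6]), 0.49)]Traceback (most recent call last):
  File "<stdin>", line 7, in <module>
ValueError: it knows: long_case, long_knob
```

```bash
python3 - <<'E'
from h import *
for c in ("side",):
    cv2.imwrite(f"pics/{c}0.png",arm.camera(c))
    for n in("long_case","long_knob"):
        for f in (arm.landmark_of,arm.boxes_of):
            print(c,n,f.__name__,[(np.round(r["centre"],1),round(r["confidence"],2)) for r in f(n,c)])
print(onz("top",(230.6,210.2),80),onz("top",(235.8,208.6),50))
print(np.round(arm.calibration("wrist")["hand_eye"],3), arm.get_obs()["time"])
E
```

```text
side long_case call [(array([308.9, 191.8]), 0.95)]
side long_case call [(array([310.9, 180.6]), 0.79)]
side long_knob call []
side long_knob call [(array([307.3, 153.5]), 0.81)]
[537.88728836 166.00053996  80.        ] [542.70082043 165.2148557   50.        ]
[[ 0.00000e+00 -9.56000e-01 -2.95000e-01  8.05400e+01]
 [ 1.00000e+00  0.00000e+00 -0.00000e+00  6.18000e-01]
 [ 1.00000e-03 -2.95000e-01  9.56000e-01 -1.63659e+02]
 [ 0.00000e+00  0.00000e+00  0.00000e+00  1.00000e+00]] 0.5
```

View pics/top0.png

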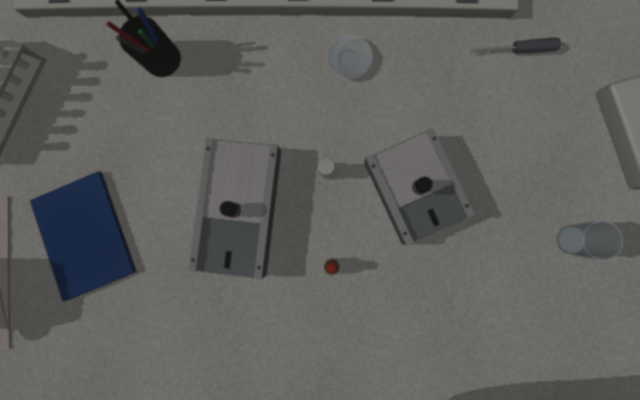

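View pics/side0.png

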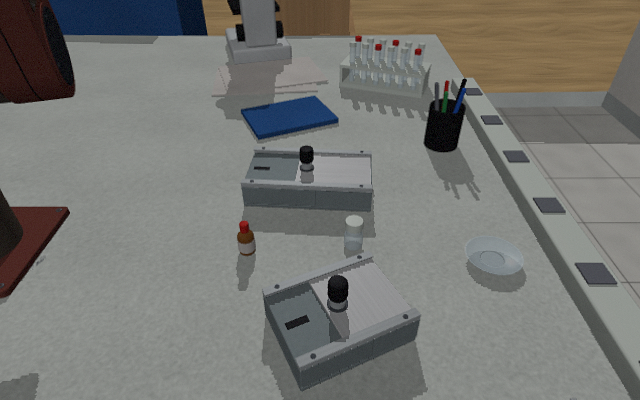

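The left case (top view, px ~(236,208)) is clearly the longer one. Its knob is at (230,209), its bare deck and dark slot at (228,259), and the cover is the upper half. The side view agrees. Next is the yaw and the knob position from both cameras.

```bash
python3 - <<'E'
from h import *
for p in [(208,139),(279,145),(192,270),(265,277),(210,148),(194.5,259.5),(274,154),(262,268)]:
    print(p,np.round(onz("top",p,55),1))
A=np.array
q=lambda p:onz("top",p,55)[:2]
for a,b in (((194.5,259.5),(210,148)),((262,268),(274,154)),((192,270),(208,139)),((265,277),(279,145))):
    d=q(b)-q(a);print(np.linalg.norm(d),np.degrees(np.arctan2(d[1],d[0])))
# triangulate knob: centre-ish px in both
for pt,ps in (((230.6,210.2),(307.3,154.5)),):
    o1,d1=ray("top",pt);o2,d2=ray("side",ps)
    t=np.linalg.lstsq(np.c_[d1,-d2],o2-o1,rcond=None)[0]
    print(o1+t[0]*d1,o2+t[1]*d2,o1,o2)
print("short knob",onz("top",(423,185),80))
E
python3 - <<'E'
import cv2
i=cv2.imread('pics/top0.png')[125:290,180:290];cv2.imwrite('pics/topc.png',cv2.convertScaleAbs(cv2.resize(i,None,fx=3.6,fy=3.6,interpolation=2),alpha=1.6))
E
```

```text
(208, 139) [666.7 220.7  55. ]
(279, 145) [657.9  91.6  55. ]
(192, 270) [432.7 236.6  55. ]
(265, 277) [424.9 107.3  55. ]
(210, 148) [650.2 216.1  55. ]
(194.5, 259.5) [451.  233.1  55. ]
(274, 154) [641.4  99.9  55. ]
(262, 268) [440.2 113.1  55. ]
199.91732962121282 -4.8764759559515705
201.66720972195156 -3.755812705094505
234.54546187702863 -3.8819351736412266
233.51643477120254 -3.849579726461683
[537.72829422 165.22411419  82.76211236] [542.89566275 165.6740187   83.1860266 ] [500.8137184  -15.04308261 724.05748725] [ 568.37330209 -533.1224912   514.26224879]
short knob [ 588.54087714 -158.19852336   80.        ]
```

View pics/topc.png

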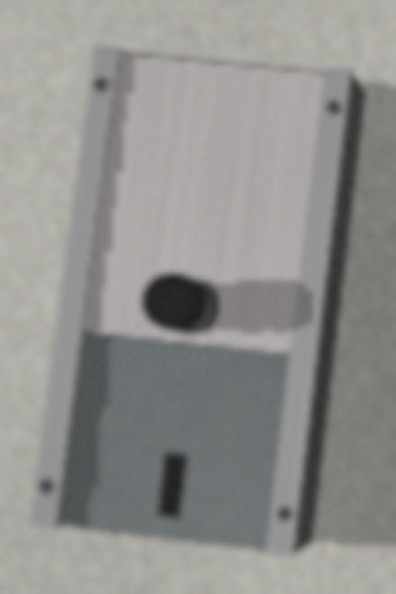

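```bash
python3 -m jog '[{"linear":[0.034,-0.033,0.002],"angular":[0,0,0],"jaw":0},{"linear":[0.068,-0.066,0.004],"angular":[0,0,0],"jaw":0},{"linear":[0.102,-0.099,0.006],"angular":[0,0,0],"jaw":0},{"linear":[0.136,-0.132,0.008],"angular":[0,0,0],"jaw":0},{"linear":[0.17,-0.165,0.01],"angular":[0,0,0],"jaw":0}]'; python3 -m jog '[{"linear":[0.034,-0.033,0.002],"angular":[0,0,0],"jaw":0},{"linear":[0.068,-0.066,0.004],"angular":[0,0,0],"jaw":0},{"linear":[0.102,-0.099,0.006],"angular":[0,0,0],"jaw":0},{"linear":[0.136,-0.132,0.008],"angular":[0,0,0],"jaw":0},{"linear":[0.17,-0.165,0.01],"angular":[0,0,0],"jaw":0}]'
```

```text
time: 1.0
eef_pos: [359.1, -332.6, 212.6]
ee_rot: [0.973, 0.231, 0.0, 0.0]
ft_force: [0.4, 0.1, 0.1]
gripper_width: 1.001
time: 1.5
eef_pos: [436.8, -108.7, 202.9]
ee_rot: [0.973, 0.231, 0.001, 0.0]
ft_force: [1.6, -0.3, 0.0]
gripper_width: 0.998
```

```bash
python3 -m jog '[{"linear":[0.036,-0.033,0.002],"angular":[0,0,0.11],"jaw":0},{"linear":[0.072,-0.066,0.004],"angular":[0,0,0.22],"jaw":0},{"linear":[0.108,-0.099,0.006],"angular":[0,0,0.33],"jaw":0},{"linear":[0.142,-0.132,0.008],"angular":[0,0,0.43],"jaw":0},{"linear":[0.177,-0.165,0.01],"angular":[0,0,0.535],"jaw":0}]'
python3 - <<'E'
from h import *
p,q=pose();Rm=R.from_quat(q).as_matrix()
print(p,np.degrees(np.arctan2(Rm[1,0],Rm[0,0])))
print(Rm.T@(np.array([540.5,165,190])-p))
E
```

```text
time: 2.0
eef_pos: [520.6, 118.7, 192.8]
ee_rot: [0.999, -0.036, 0.0, 0.0]
ft_force: [0.8, -1.0, 0.2]
gripper_width: 0.998
[520.63734994 118.71302171 192.82779088] -4.129476086347059
[ 16.47525606 -47.59708215   2.84417577]
```

```bash
python3 -m jog '[{"linear":[0.01,-0.03,0.003],"angular":[0,0,0],"jaw":0},{"linear":[0.016,-0.047,0.003],"angular":[0,0,0],"jaw":0},{"linear":[0.016,-0.047,0.003],"angular":[0,0,0],"jaw":0},{"linear":[0.016,-0.047,0.003],"angular":[0,0,0],"jaw":0}]'
python3 - <<'E'
from h import *
P=pose();print(P)
cv2.imwrite("pics/w1.png",arm.camera("wrist"))
for n,z in(("long_case",0),("long_knob",80)):
    for f in (arm.landmark_of,arm.boxes_of):
        for r in f(n,"wrist"): print(n,np.round(r["centre"],1),round(r["confidence"],2),np.round(onz("wrist",r["centre"],z,P),1))
E
```

```text
time: 2.4
eef_pos: [539.1, 161.7, 189.5]
ee_rot: [0.999, -0.034, -0.0, 0.0]
ft_force: [0.2, -0.2, 0.1]
gripper_width: 1.002
(array([539.14978811, 161.73293414, 189.47976846]), array([ 9.99427709e-01, -3.38236960e-02, -2.55268079e-04,  3.82128909e-04]))
long_case [315.4 173.8] 0.83 [541.7 168.    0. ]
long_case [311.9 161.6] 0.84 [557.2 171.2   0. ]
long_knob [310.2 194.6] 0.61 [539.  171.8  80. ]
long_knob [308.9 195.3] 0.95 [538.4 173.1  80. ]
```

View pics/w1.png

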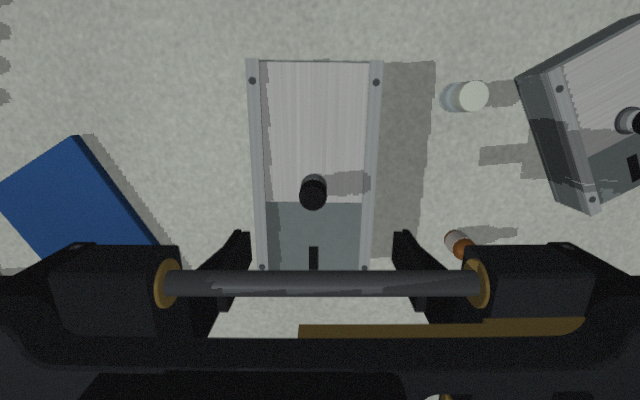

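```bash
python3 - <<'E'
from h import *
P=(np.array([539.15,161.73,189.48]),np.array([0.99942771,-0.033823696,-2.55e-4,3.82e-4]))
f=lambda p,z:onz("wrist",p,z,P)[:2]
a,b,c,d=[f(p,55) for p in((252,81),(376,82),(262,267),(365,268))]
print(a,b,c,d)
m=(a+b)/2-(c+d)/2;print("yaw",np.degrees(np.arctan2(m[1],m[0])),"mid",(a+b+c+d)/4,np.linalg.norm(a-b),np.linalg.norm(m))
print("knob top",f((313,194),94), f((313,190),80))
i=cv2.imread("pics/w1.png")[40:290,220:400];cv2.imwrite("pics/w1c.png",cv2.resize(i,None,fx=2.4,fy=2.4,interpolation=2))
E
```

```text
[648.72055852 220.04641821] [639.73555682 101.47243197] [447.93749331 236.02093973] [438.55458364 116.81171803]
yaw -4.454460110993175 mid [543.73704807 168.58787698] 118.91392040558445 201.5909488955128
knob top [543.5421059  168.31972867] [543.46864961 168.70008833]
```

View pics/w1c.png

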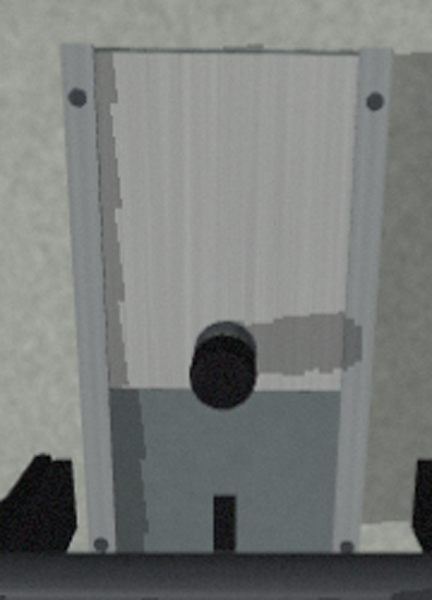

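The wrist picture agrees: knob top at px (313,195), which gives about (541,168). The four rail screws give mid (544,169), yaw -4.4°, and spacings of 119 and 202 mm, close to the top camera. The tool is already aligned. I'll descend until the TCP is at z≈65, above the nut.

```bash
python3 -m jog '[{"linear":[0.001,-0.006,0.03],"angular":[0,0,0.005],"jaw":0},{"linear":[0.001,-0.006,0.065],"angular":[0,0,0.005],"jaw":0},{"linear":[0.001,-0.006,0.1],"angular":[0,0,0.005],"jaw":0},{"linear":[0.001,-0.006,0.12],"angular":[0,0,0.005],"jaw":0},{"linear":[0.001,-0.006,0.124],"angular":[0,0,0.005],"jaw":0}]'
python3 -m jog '[{"linear":[0,0,0],"angular":[0,0,0],"jaw":0}]'
python3 - <<'E'
from h import *
P=pose();print(P, arm.get_obs()["ft_force"])
cv2.imwrite("pics/w2.png",arm.camera("wrist"))
cv2.imwrite("pics/s2.png",cv2.resize(arm.camera("side")[100:260,200:420],None,fx=3,fy=3,interpolation=2))
E
```

```text
time: 3.15
eef_pos: [538.3, 167.2, 62.5]
ee_rot: [0.999, -0.037, -0.003, 0.001]
ft_force: [-0.1, 0.2, 0.5]
gripper_width: 1.002
time: 3.25
eef_pos: [540.5, 167.7, 65.4]
ee_rot: [0.999, -0.037, -0.001, 0.0]
ft_force: [-0.2, 0.3, 0.7]
gripper_width: 0.999
(array([540.47432957, 167.71135557,  65.35831838]), array([ 9.99316314e-01, -3.69675278e-02, -5.36886613e-04,  1.33485133e-04])) [-0.16894384  0.33716575  0.73999959]
```

View pics/w2.png

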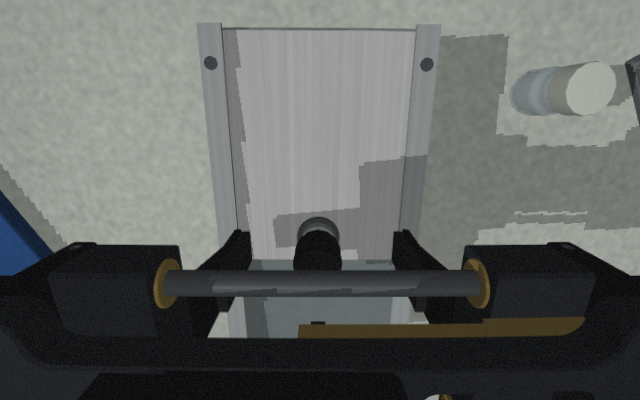

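View pics/s2.png

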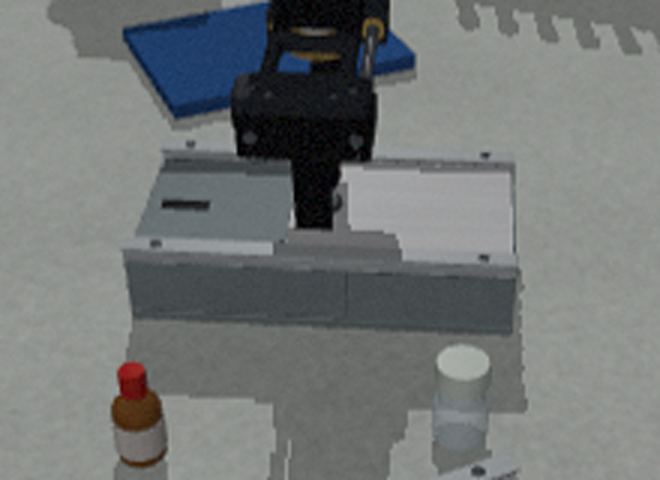

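The knob sits between the open fingers (wrist px ~(318,250), fingers at ~235 and ~405). The side view suggests it may be 1–2 mm to +x, so I'll nudge that way and close.

```bash
python3 -m jog '[{"linear":[0.001,0,0],"angular":[0,0,0],"jaw":0.5},{"linear":[0.001,0,0],"angular":[0,0,0],"jaw":1},{"linear":[0.001,0,0],"angular":[0,0,0],"jaw":1},{"linear":[0.001,0,0],"angular":[0,0,0],"jaw":1},{"linear":[0.001,0,0],"angular":[0,0,0],"jaw":1}]';python3 -m jog '[{"linear":[0,0,0],"angular":[0,0,0],"jaw":1},{"linear":[0,0,0],"angular":[0,0,0],"jaw":1}]'
```

```text
time: 3.85
eef_pos: [541.8, 168.3, 65.7]
ee_rot: [0.999, -0.037, 0.0, -0.0]
ft_force: [0.1, 0.2, -0.0]
gripper_width: 0.629
time: 4.05
eef_pos: [541.7, 168.2, 65.5]
ee_rot: [0.999, -0.037, -0.0, 0.0]
ft_force: [0.3, 0.1, -0.3]
gripper_width: 0.449
```

```bash
python3 -m jog '[{"linear":[0,0,0],"angular":[0,0,0],"jaw":1},{"linear":[0,0,0],"angular":[0,0,0],"jaw":1},{"linear":[0,0,0],"angular":[0,0,0],"jaw":1},{"linear":[0,0,0],"angular":[0,0,0],"jaw":1}]'
```

```text
time: 4.45
eef_pos: [541.8, 169.7, 65.6]
ee_rot: [0.999, -0.037, 0.0, -0.001]
ft_force: [1.2, 5.3, -0.9]
gripper_width: 0.291
```

Opening 0.291 is about 25 mm, so the knob is held. The arm was drawn slightly to +y, so I'll follow that and lift ~13 mm.

```bash
python3 -m jog '[{"linear":[0,-0.002,0],"angular":[0,0,0],"jaw":1},{"linear":[0,-0.002,-0.003],"angular":[0,0,0],"jaw":1},{"linear":[0,-0.002,-0.006],"angular":[0,0,0],"jaw":1},{"linear":[0,-0.002,-0.01],"angular":[0,0,0],"jaw":1},{"linear":[0,-0.002,-0.013],"angular":[0,0,0],"jaw":1}]';python3 -m jog '[{"linear":[0,0,0],"angular":[0,0,0],"jaw":1},{"linear":[0,0,0],"angular":[0,0,0],"jaw":1}]'
python3 - <<'E'
from h import *
print(arm.get_obs()["ft_force"])
cv2.imwrite("pics/w3.png",arm.camera("wrist"))
cv2.imwrite("pics/s3.png",cv2.resize(arm.camera("side")[100:260,200:420],None,fx=3,fy=3,interpolation=2))
E
```

```text
time: 4.95
eef_pos: [541.0, 170.0, 78.0]
ee_rot: [0.999, -0.037, -0.001, 0.0]
ft_force: [-0.6, -1.1, -9.3]
gripper_width: 0.292
time: 5.15
eef_pos: [541.2, 170.0, 78.0]
ee_rot: [0.999, -0.037, -0.001, 0.0]
ft_force: [-1.4, -0.6, -9.2]
gripper_width: 0.287
[-1.41506032 -0.59465248 -9.18334612]
```

View pics/w3.png

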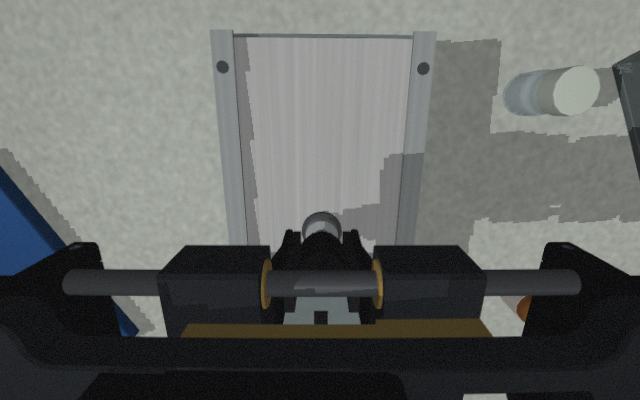

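View pics/s3.png

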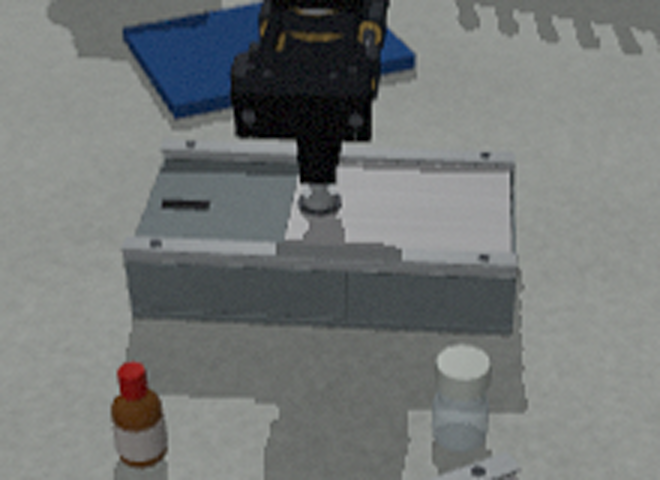

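Spring force is -9.2 N at 12.5 mm lift and the side view shows the stem and nut uncovered, so the pin is clear. Now I'll draw the cover along tool -x.

```bash
python3 -m jog '[{"linear":[-0.005,0,0],"angular":[0,0,0],"jaw":1},{"linear":[-0.012,0,0],"angular":[0,0,0],"jaw":1},{"linear":[-0.022,0,0],"angular":[0,0,0],"jaw":1},{"linear":[-0.032,0,0],"angular":[0,0,0],"jaw":1},{"linear":[-0.04,0,0],"angular":[0,0,0],"jaw":1}]'
```

```text
time: 5.75
eef_pos: [500.9, 173.2, 78.6]
ee_rot: [0.999, -0.037, -0.0, 0.0]
ft_force: [1.8, -1.4, -8.9]
gripper_width: 0.287
```

```bash
python3 -m jog '[{"linear":[-0.01,0,0],"angular":[0,0,0],"jaw":1},{"linear":[-0.02,0,0],"angular":[0,0,0],"jaw":1},{"linear":[-0.03,0,0],"angular":[0,0,0],"jaw":1},{"linear":[-0.04,0,0],"angular":[0,0,0],"jaw":1},{"linear":[-0.049,0,0],"angular":[0,0,0],"jaw":1}]'; python3 -m jog '[{"linear":[-0.002,0,0],"angular":[0,0,0],"jaw":1},{"linear":[-0.004,0,0],"angular":[0,0,0],"jaw":1}]'
```

```text
time: 6.25
eef_pos: [452.3, 177.1, 78.7]
ee_rot: [0.999, -0.037, 0.0, -0.0]
ft_force: [1.9, 1.0, -8.8]
gripper_width: 0.29
time: 6.45
eef_pos: [449.0, 177.4, 78.7]
ee_rot: [0.999, -0.037, 0.0, -0.0]
ft_force: [1.5, 0.5, -9.8]
gripper_width: 0.29
```

```bash
python3 -m jog '[{"linear":[-0.002,0,0],"angular":[0,0,0],"jaw":1},{"linear":[-0.004,0,0],"angular":[0,0,0],"jaw":1},{"linear":[-0.004,0,0],"angular":[0,0,0],"jaw":1}]'
python3 - <<'E'
from h import *
print(arm.get_obs()["ft_force"],pose()[0])
cv2.imwrite("pics/s4.png",cv2.resize(arm.camera("side")[100:260,200:420],None,fx=3,fy=3,interpolation=2))
E
```

```text
time: 6.75
eef_pos: [447.0, 177.5, 79.4]
ee_rot: [0.999, -0.037, 0.002, -0.0]
ft_force: [5.1, 1.4, -9.8]
gripper_width: 0.291
[ 5.11340863  1.36554537 -9.76650946] [447.00747086 177.51131249  79.38514138]
```

View pics/s4.png

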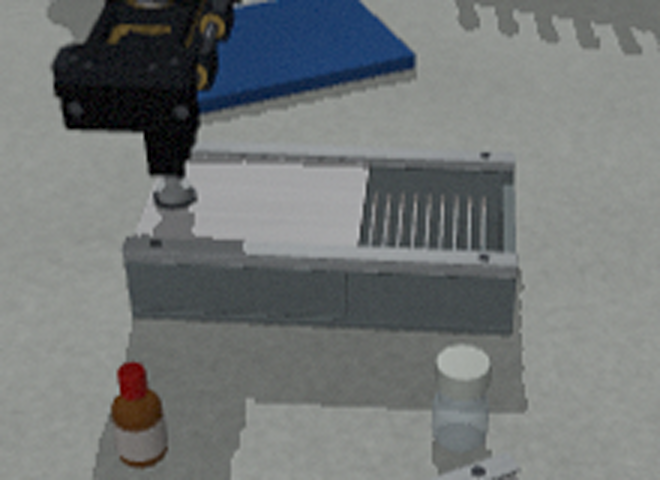

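The cover is at the end stop: 94.5 mm travelled, resistance up to 5 N, and the side view shows the rack uncovered. I'll ease off and let go.

```bash
python3 -m jog '[{"linear":[0.001,0,0],"angular":[0,0,0],"jaw":1},{"linear":[0.001,0,0],"angular":[0,0,0],"jaw":0.5},{"linear":[0.001,0,0],"angular":[0,0,0],"jaw":0},{"linear":[0.001,0,0],"angular":[0,0,0],"jaw":0},{"linear":[0.001,0,0],"angular":[0,0,0],"jaw":0}]'; python3 -m jog '[{"linear":[0,0,0],"angular":[0,0,0],"jaw":0},{"linear":[0,0,0],"angular":[0,0,0],"jaw":0},{"linear":[0,0,0],"angular":[0,0,0],"jaw":0},{"linear":[0,0,0],"angular":[0,0,0],"jaw":0},{"linear":[0,0,0],"angular":[0,0,0],"jaw":0}]'
python3 - <<'E'
from h import *
print(arm.get_obs()["ft_force"],pose()[0])
cv2.imwrite("pics/s5.png",cv2.resize(arm.camera("side")[100:260,200:420],None,fx=3,fy=3,interpolation=2))
E
```

```text
time: 7.3
eef_pos: [446.5, 177.3, 79.1]
ee_rot: [0.999, -0.037, 0.0, -0.0]
ft_force: [0.5, 0.0, -0.6]
gripper_width: 0.568
time: 7.8
eef_pos: [446.1, 177.2, 78.5]
ee_rot: [0.999, -0.037, -0.0, 0.0]
ft_force: [-0.3, 0.1, 0.2]
gripper_width: 0.972
[-0.27735646  0.06092383  0.19457815] [446.12113654 177.23578983  78.51981674]
```

View pics/s5.png

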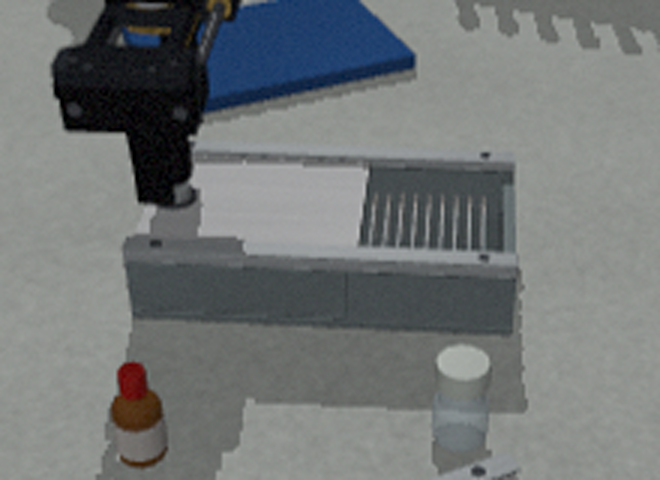

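A grey part still shows under the knob at crop (183,193), so it's not clear yet whether the pin dropped. I'll raise the gripper and look.

```bash
python3 -m jog '[{"linear":[0,0,-0.02],"angular":[0,0,0],"jaw":0},{"linear":[0,0,-0.05],"angular":[0,0,0],"jaw":0},{"linear":[0,0,-0.09],"angular":[0,0,0],"jaw":0},{"linear":[0,0,-0.13],"angular":[0,0,0],"jaw":0},{"linear":[0,0,-0.13],"angular":[0,0,0],"jaw":0}]'
python3 - <<'E'
from h import *
P=pose();print(P[0])
s=arm.camera("side")
cv2.imwrite("pics/s6full.png",s)
cv2.imwrite("pics/s6.png",cv2.resize(s[130:220,230:390],None,fx=5,fy=5,interpolation=2))
cv2.imwrite("pics/w6.png",arm.camera("wrist"))
for f in (arm.landmark_of,arm.boxes_of):
  for c in("side","wrist"):
    for r in f("long_knob",c): print(c,r["centre"],r["confidence"],[np.round(onz(c,r["centre"],z,P),1) for z in (80,90)])
E
```

```text
time: 8.35
eef_pos: [449.9, 178.1, 215.1]
ee_rot: [0.999, -0.037, 0.005, -0.001]
ft_force: [0.6, 0.1, 1.7]
gripper_width: 0.999
[449.90243218 178.11171512 215.14653632]
side [259.2, 146.6] 0.76 [array([448.5, 200.4,  80. ]), array([451.2, 183.5,  90. ])]
wrist [319.2, 192.6] 0.78 [array([445.3, 180.4,  80. ]), array([448.1, 180.1,  90. ])]
side [259.0, 150.3] 0.64 [array([449.6, 186.6,  80. ]), array([452.3, 170. ,  90. ])]
wrist [319.4, 193.5] 0.87 [array([444.3, 180.2,  80. ]), array([447.1, 179.9,  90. ])]
```

View pics/s6.png

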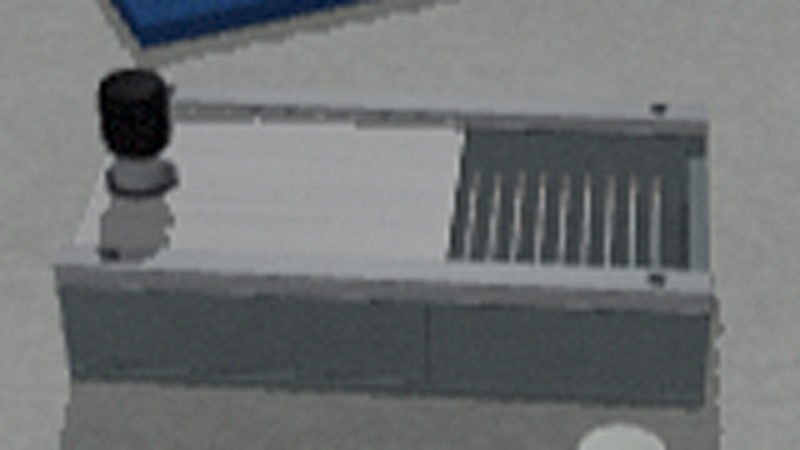

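View pics/w6.png

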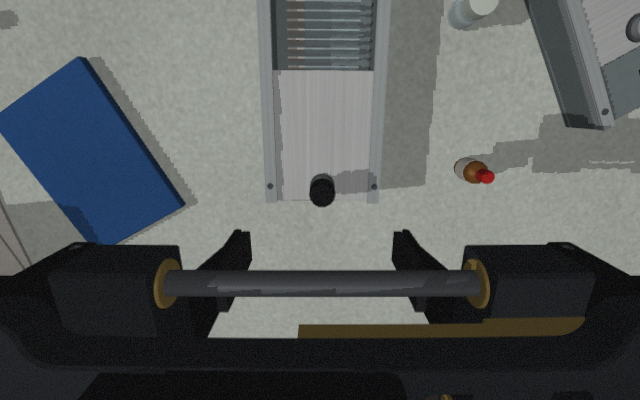

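I need to compare the knob-to-nut gap with the shut, seated picture at the start.

```bash
python3 - <<'E'
from h import *
a=cv2.imread("pics/side0.png")[130:220,230:390];b=cv2.imread("pics/s6full.png")[130:220,230:390]
cv2.imwrite("pics/cmp.png",np.hstack([cv2.resize(x,None,fx=5,fy=5,interpolation=2)[:,s:s+380] for x,s in((a,200),(b,0))]))
c=arm.calibration("side");K=np.array(c["intrinsics"]);E=np.linalg.inv(np.array(c["extrinsics"]))
def pr(p):
    return cv2.projectPoints(np.array([p],float),cv2.Rodrigues(E[:3,:3])[0],E[:3,3],K,np.array([c["k1"],0,0,0,0.]))[0].ravel()
for n,(x,y) in (("shut",(541.2,170)),("open",(447,177))):
    print(n,[(z,np.round((pr((x,y,z))-[230,130])*5)) for z in (60,66,76,80,90,94,104)])
E
```

```text
shut [(60, array([384., 168.])), (66, array([383., 155.])), (76, array([383., 133.])), (80, array([382., 124.])), (90, array([382., 101.])), (94, array([382.,  92.])), (104, array([381.,  68.]))]
open [(60, array([140., 159.])), (66, array([139., 146.])), (76, array([136., 124.])), (80, array([135., 115.])), (90, array([133.,  92.])), (94, array([132.,  83.])), (104, array([129.,  59.]))]
```

View pics/cmp.png

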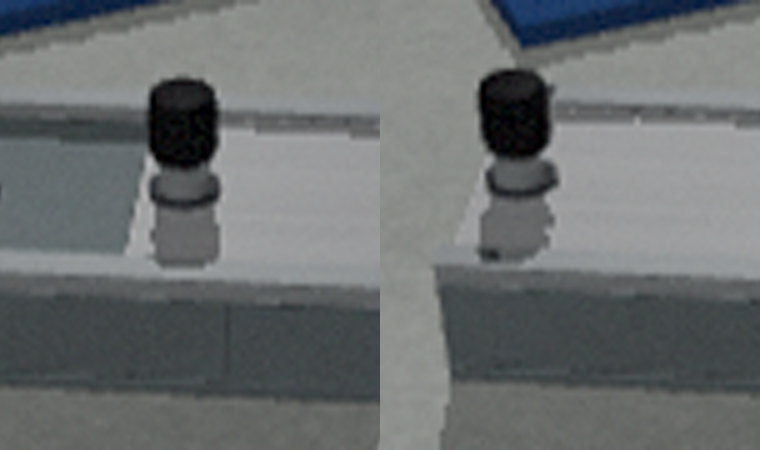

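The knob-to-nut geometry is the same in both. The knob bottom is at row 168 when shut and 158 when open, against a predicted shift of -9 for seated and about -32 for raised. The pin has dropped. One last look from above, then I'll hand in.

```bash
python3 - <<'E'
from h import *
cv2.imwrite("pics/t7.png",arm.camera("top")); s=arm.get_obs();print(s["time"],s["ft_force"])
E
```

```text
8.7 [-0.12635538  0.33011564 -1.18107597]
```

View pics/t7.png

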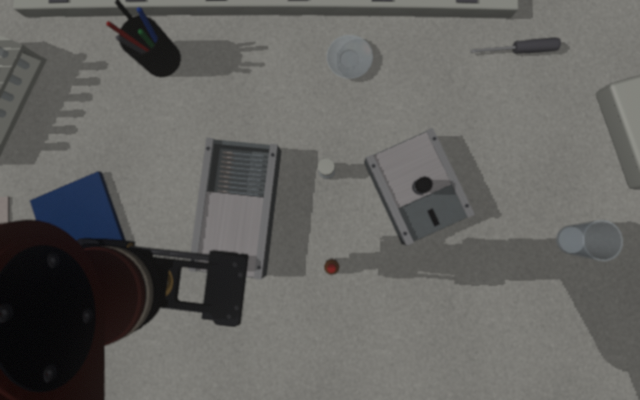

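The long case is open, with its slide rack visible at px (240,170). The short case is unchanged, with its knob at (423,185) and slot at (433,217), and nothing else has moved.

```bash
python3 -c "
from rig import arm
print(arm.close_job())"
```

```text
the job is handed in; nothing more can be done
None
```

The long case is open and its pin has dropped into the open slot. The short case was left shut. I handed the job in at about 8.7 s, with the gripper raised clear of everything.

I gripped the knob and lifted it about 12.5 mm, where the spring force read about 9 N. I then slid the cover about 94.5 mm towards the bare deck, until resistance rose to 5 N at the end stop, and let go.

- **Pin seated:** just after release a grey part still showed under the knob, so I raised the gripper and compared it with the starting picture. The side view shows the knob sitting as low on its nut as it did when shut.
- **Cover open:** the slide rack is uncovered in the side, wrist and top views.
- **Short case:** it looks unchanged from above.
- **Forces:** the highest wrist reading was about 11 N, against the 120 N limit.
- **Disagreement:** the top and wrist cameras placed the knob 2–3 mm apart. When the jaws closed they drew the arm about 2 mm further to +y, and I followed that.

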